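Make up two repair kits

TASK

Make up the two repair kits in the grey kit trays. Each tray gets the long heat sink whose two mounting holes drop over that tray's dowel pins, lying fully down and flat on the tray; the tray with the rectangular pocket also gets the box of fuses lying flat in that pocket and the coaxial adapter standing upright in the small round well, and the other tray gets the amber flux bottle standing upright in its round well. The short heat sink is a spare that fits neither tray: leave it where it lies.

Things in the scene. Friction and masses are not known exactly. Their poses are not given: they have to be found in the camera images.
- sink_line_c (a point): Long finned aluminium heat sink: base 104 x 44 x 5 mm, in its middle a fin block 56 mm long, 44 mm wide; 28 mm high in all, about 140 g. Grip it across the 44 mm. Two 11 mm holes, in line, on the centre line at x -38 and +38, y 0 mm. Point: its centre, 14 mm above the underside; x along its length, y across the fins, z up.
- sink_diag_c (a point): Long finned aluminium heat sink: base 104 x 44 x 5 mm, in its middle a fin block 56 mm long, 44 mm wide; 28 mm high in all, about 140 g. Grip it across the 44 mm. Two 11 mm holes, on a diagonal, at x -41 y -11 and x +41 y +11 mm. Point: its centre, 14 mm above the underside; x along its length, y across the fins, z up.
- sink_short_c (a point): Short spare finned aluminium heat sink: base 82 x 44 x 5 mm, in its middle a fin block 36 mm long, 44 mm wide; 28 mm high in all, about 140 g. Grip it across the 44 mm. Two 11 mm holes, on the centre line at x -30 and +30 mm (fits no tray). Point: its centre, 14 mm above the underside; x along its length, y across the fins, z up.
- fuse_box_c (a point): White flat closed box of fuses with a printed top, 40 (x) x 62 (y) x 16 mm high, 30 g; this point is its centre, 8 mm above its underside; z up.
- bnc_adapter_c (a point): Grey metal coaxial adapter standing upright, a stepped round body about 15 mm across and 30 mm high, 30 g; this point is its centre, 15 mm above its underside; z along its axis, up.
- flux_bottle_c (a point): Small amber bottle with a black screw cap, standing upright, 32 mm across and 58 mm high with the cap (the body is 44 mm high, the cap 20 mm across), 50 g; this point is its centre, 29 mm above its underside; z up.
- tray_fuse: Fixed grey tray 134 (x) x 170 (y) x 12 mm. Origin: centre of underside; z up. Heat sink place: black print 104 x 44 mm, long along x, centre x 0 y -45; two pins 7 mm thick, 14 mm high, bullet-nosed, at x -38 and +38, y -45 (in line). Sink lies on the 12 mm high top, either way round. 6 mm deep (floor 6 mm up): rectangular pocket 78 (x) x 56 (y), centre x 17 y 40; small round well 32 mm across, centre x -46 y 40.
- tray_flux: Fixed grey tray 134 (x) x 170 (y) x 12 mm. Origin: centre of underside; z up. Heat sink place: black print 104 x 44 mm, long along x, centre x 0 y -45; two pins 7 mm thick, 14 mm high, bullet-nosed, at x -41 y -56 and x +41 y -34 (diagonal). Sink lies on the 12 mm high top, either way round. 6 mm deep (floor 6 mm up): one round well 50 mm across, centre x -10 y 40.
Not all that is in view belongs to the job. Leave any yellow look-alike of the part that bears sink_diag_c alone.

How it is judged:
By the outcome, as a careful person would: the job done as asked, in the order asked, and still so for the second after the job is handed in, with the robot touching nothing.
It also fails if it takes over 112 s, if anything falls off the work surface, if the arm or the gripper's body presses on something with over 40 N, if the wrist force passes 120 N, or if a joint passes its speed limit or range.

ROBOT

A 6-joint arm with a two-finger parallel gripper is mounted at the origin on a cart in front of the work surface, level with it; the furniture and walls round the work are solid. World frame = base frame: x ahead of the robot, y to its left, z up, the work surface at z = 0. Lengths are in mm, angles in rad, forces in N, time in s.
With the tool pointing down it reaches from about 275 to 725 mm from the base axis. Payload 5.6 kg.
Tool frame: the origin (TCP) lies at the very end of the fingers, on their centre line; the grasp point (between the pads) lies 19 mm behind it; z points along the fingers, y is the line along which they close (so a half turn about z gives the same grasp; the last joint's range is limited). The gripper opens to 85 mm and grips with 20 to 120 N. Pads are 22 mm wide; open, the fingers measure 114 mm over their backs; the gripper's body (76 mm by 85 mm) begins 54 mm behind the grasp point. The pads swing forward as they close: fully open they stand 13 mm farther back than shut.
Start: joints at [-0.977, 0.255, 0.108, 0, -1.424, -0.285], TCP at [167.173, -523.971, 196.183] pointing down, gripper open.
Joint ranges: [-2.95, 2.95], [-1.21, 1.97], [-1.09, 1.5], [-2.87, 1.71], [-2.94, -0.07], [-3.05, 3.05]. Speed limits (rad/s): [2.57, 2.57, 3.14, 3.14, 3.14, 3.14].

INTERFACE

Orientations are given as a rotation vector (axis times angle).
In Python, from rig import bot, viewer gives the robot as it stands.
- The arm moves only by the tool play_rows, never from a script. Its argument "plan" is a list of rows, each a list of 4 numbers: the shift along the tool's x, y, z in mm, then the turn about the tool's z in degrees. In form: [[x, y, z, roll], ...]. A call has 1 to 8 rows; each row shifts and turns the commanded pose from where the row before left it, along the tool's axes as they then stand; what a row does not reach is not made up. A row lasts 1/8 s, in which the tool goes at most 62.5 mm and 10.7 degrees, less where a joint would pass 70% of its speed; a pose out of reach is approached as far as the arm can. A call is refused whole if a number of a shift passes 62.5 or a number of a turn 10.7, either way. A call with a gripper value outside its range is refused whole. "grip" is the closure, from -1 (fully open) to 1 (shut), set as the call begins (left out, the last holds). The fingers move at their own pace and stop on an object; "grip_force" is the grip in N (left out, the last holds). Time passes only in rows, so rows that do not move let the fingers close. It gives the time, the measured TCP pose, the force, the opening and the grip force at its end, in the units of the state.
- bot.get_obs(): the state, without advancing time (a new reading comes with each control period).
- viewer.capture(name): name is "side" or "top" or "wrist"; returns a dict with "pixels" (480x640x3 uint8, blue, green, red), "z_map" (480x640 float32, mm along the optical axis (not along the pixel's ray), 0 where there is no reading), "K" (3x3 intrinsics, pixels), "pose" (4x4, takes a point from camera to world coordinates); the wrist camera has in their place "hand_eye" (4x4, takes a point from camera to tool coordinates, whose origin is the TCP and whose axes are the flange's). Camera axes: x right, y down, z forward; pixel columns grow to the right and rows downward; lengths in mm; the calibration is good to about 2 mm. A picture is of the moment at which its call begins: read the wrist's pose just before it.
- bot.finish_job(): hands the job in; it is judged then, once.
The state is a dict: "t": time; "joint_positions": joint angles; "dq": joint speeds; "joint_torque": joint torques, N m; "position": TCP position; "eef_rot": TCP orientation; "ft_force": force on the tool from outside, world axes, zero at the start; "wrist_torque": the same for the moment, N m; "grip_width": finger opening in mm; "grasp_force": force on a finger pad.
Only numpy, scipy, OpenCV 4.12 (cv2) and the standard library are available. Lean on these libraries where they do the work, as an engineer would, in place of code of your own. Each camera call takes 0.05 s, during which the arm holds its last target. There are 200 camera calls.

## Working session

There is one attempt and no reset: what is moved stays moved. The work goes in short steps, Python scripts to look and compute and a tool call to move; the robot and the scene stay as the last step left them, time stands still between calls to the robot, and variables do not carry over. Pictures are saved under pics/ and viewed, at most 14 in all, crops included, and the job is handed in when it is done.

Besides the shell and the picture viewer there is one more tool, called after "Request:" as name([rows], argument=value, ...), one row to a line, values as JSON. play_rows: Moves the arm, as the interface text tells. Its arguments: {"type":"object","properties":{"plan":{"type":"array","items":{"type":"array","items":{"type":"number"}}},"grip":{"type":"number"},"grip_force":{"type":"number"}},"required":["plan"]}

```bash
mkdir -p pics; ls
python3 - <<'E'
from rig import bot,viewer
import cv2,numpy as np
print(bot.get_obs())
for n in("top","side"):
    c=viewer.capture(n);cv2.imwrite(f"pics/{n}0.png",c["pixels"]);np.savez(f"{n}0.npz",**c);print(c["K"],c["pose"])
E
```

```text
pics
{'t': 0.0, 'joint_positions': array([-9.77385238e-01,  2.55712465e-01,  1.06970377e-01, -4.70690413e-04,
       -1.42392009e+00, -2.84588245e-01]), 'dq': array([-0.00221043,  0.00154825, -0.00180148,  0.00094999,  0.00110003,
        0.00144123]), 'joint_torque': array([-1.96352565e-03, -3.86634958e+01,  2.37934917e+01,  5.36558211e+00,
       -6.20675259e-03, -6.05266450e-05]), 'position': array([ 167.02629804, -523.40894236,  195.30118833]), 'eef_rot': array([ 4.83007446e-01, -3.10386283e+00, -2.96343767e-03]), 'ft_force': array([ 0.56417286, -0.47856632,  0.06787257]), 'wrist_torque': array([-0.02972919, -0.06745622, -0.00120953]), 'grasp_force': 0.0, 'grip_width': 85.90717914811394}
[[463.97947504   0.         319.55178117]
 [  0.         463.97947504 241.60622199]
 [  0.           0.           1.        ]] [[-1.29875437e-02 -9.98848515e-01  4.61840674e-02  5.54069407e+02]
 [-9.99888129e-01  1.33160621e-02  6.81269761e-03 -1.48799888e+00]
 [-7.41984281e-03 -4.60904205e-02 -9.98909715e-01  1.28589890e+03]
 [ 0.00000000e+00  0.00000000e+00  0.00000000e+00  1.00000000e+00]]
[[592.88678923   0.         328.64500343]
 [  0.         592.88678923 239.29575278]
 [  0.           0.           1.        ]] [[ 9.39695237e-01 -1.58433078e-01  3.03103648e-01  2.00640373e+02]
 [-3.41667833e-01 -3.95059094e-01  8.52755184e-01 -1.12653369e+03]
 [-1.53607764e-02 -9.04890752e-01 -4.25366635e-01  6.05663745e+02]
 [ 0.00000000e+00  0.00000000e+00  0.00000000e+00  1.00000000e+00]]
```

View pics/top0.png

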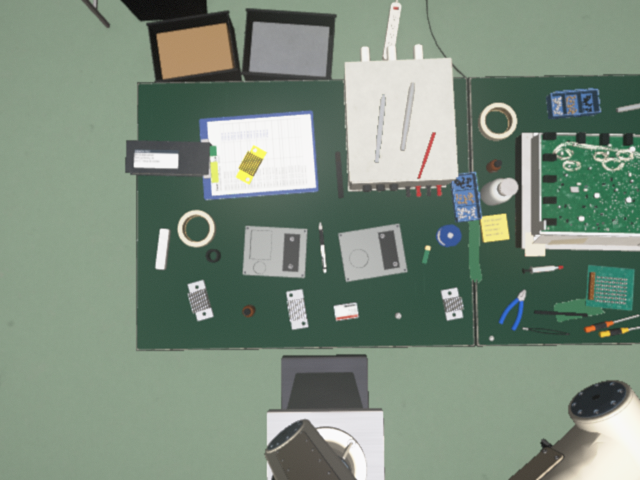

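View pics/side0.png

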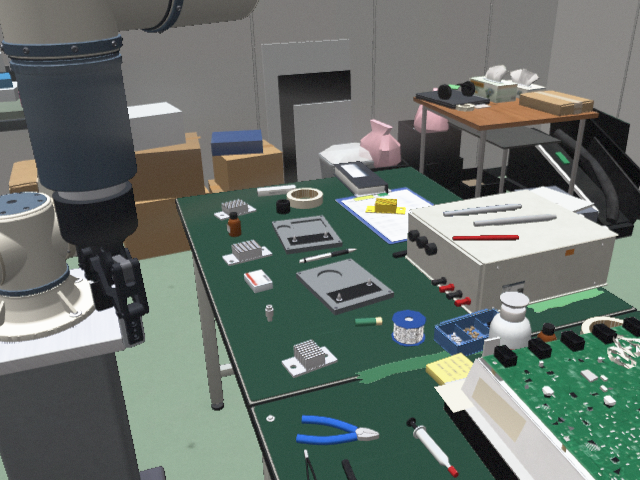

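The top view shows the fuse tray around (275,251), or possibly (373,251). The sinks are at (200,300), (297,309) and (453,303), the bottle at (249,311), the fuse box at (346,312) and the adapter at (398,316). The yellow decoy is on the clipboard at (251,164).

```bash
cat > h.py <<'E'
import numpy as np,cv2
from scipy.spatial.transform import Rotation as R
from rig import bot,viewer
def cap(n):
    T=None
    if n=="wrist":
        o=bot.get_obs();T=np.eye(4);T[:3,:3]=R.from_rotvec(o["eef_rot"]).as_matrix();T[:3,3]=o["position"]
    c=dict(viewer.capture(n))
    if T is not None:c["pose"]=T@c["hand_eye"]
    return c
def cloud(c):
    z=c["z_map"];v,u=np.mgrid[:z.shape[0],:z.shape[1]];K=c["K"]
    p=np.stack([(u-K[0,2])*z/K[0,0],(v-K[1,2])*z/K[1,1],z],-1)
    w=p@c["pose"][:3,:3].T+c["pose"][:3,3];w[z==0]=np.nan;return w
def ortho(c,x0,x1,y0,y1,s,z=0):
    # picture: up = +x, left = +y ; s px per mm
    W,H=int((y1-y0)*s),int((x1-x0)*s);P=np.linalg.inv(c["pose"])
    G=np.array([[0,-1/s,x1],[-1/s,0,y1],[0,0,z],[0,0,1]])
    M=c["K"]@P[:3]@G
    return cv2.warpPerspective(c["pixels"],np.linalg.inv(M),(W,H))
E
python3 - <<'E'
from h import *
c=dict(np.load("top0.npz"));w=cloud(c)
cv2.imwrite("pics/top_o.png",ortho(c,300,620,-400,400,1,5))
m=((w[...,2]>5)&(w[...,0]>250)&(w[...,0]<620)&(abs(w[...,1])<430)).astype(np.uint8)
n,l,s,ce=cv2.connectedComponentsWithStats(m)
for i in range(1,n):
    if s[i,4]>8:
        q=w[l==i];print(i,s[i,4],ce[i].round(),np.nanmean(q,0).round(),np.nanmin(q,0).round(),np.nanmax(q,0).round())
E
```

```text
1 161 [449. 240.] [ 611. -343.   35.] [ 598. -371.    5.] [ 620. -314.   45.]
2 99 [323. 255.] [577.  -1.   9.] [532.  -7.   5.] [620.   6.  17.]
3 2189 [373. 257.] [ 568. -138.   11.] [ 504. -229.    5.] [620. -46.  26.]
4 31 [167. 247.] [604. 428.  13.] [587. 425.   6.] [620. 430.  20.]
5 111 [196. 243.] [613. 344.  22.] [605. 310.   6.] [619. 380.  28.]
7 1940 [277. 258.] [569. 125.  11.] [516.  45.   5.] [620. 222.  24.]
16 96 [426. 254.] [ 575. -283.   11.] [ 550. -296.    5.] [ 600. -271.   18.]
20 118 [213. 255.] [580. 298.  24.] [563. 280.   5.] [597. 316.  34.]
77 9 [198. 283.] [504. 343.   7.] [501. 335.   5.] [509. 349.   9.]
81 424 [199. 300.] [459. 338.  20.] [421. 305.   5.] [504. 371.  34.]
101 21 [300. 293.] [474.  64.   7.] [464.  57.   5.] [484.  71.  10.]
110 290 [452. 304.] [ 439. -351.   18.] [ 397. -386.    5.] [ 473. -328.   34.]
127 286 [296. 310.] [427.  73.  18.] [377.  47.   5.] [462.  97.  33.]
139 338 [346. 311.] [423. -62.  15.] [401. -92.   6.] [444. -30.  23.]
141 126 [248. 311.] [430. 200.  42.] [411. 187.   6.] [444. 218.  62.]
156 29 [398. 315.] [ 411. -201.   24.] [ 403. -208.   12.] [ 417. -195.   33.]
158 9 [457. 314.] [ 409. -366.    7.] [ 402. -369.    5.] [ 415. -362.   10.]
249 7729 [593. 439.] [ 304. -376.  621.] [ 250. -430.  548.] [ 372. -281.  650.]
```

View pics/top_o.png

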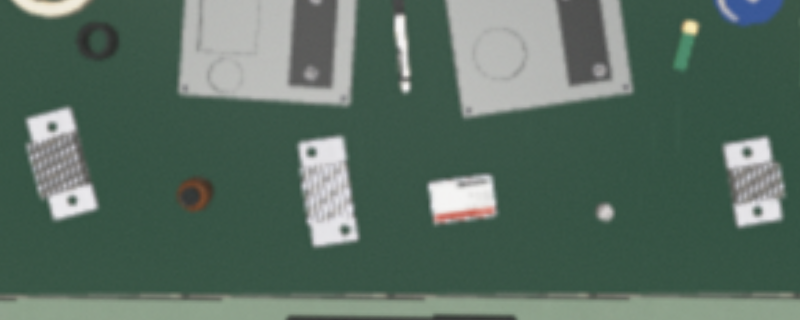

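```bash
cat >> h.py <<'E'
def pose():
    o=bot.get_obs();M=R.from_rotvec(o["eef_rot"]).as_matrix();return o,M
def yaw(M):return np.degrees(np.arctan2(M[1,1],M[0,1]))
def plan(tgt,ty=None,n=None,start=None):
    """rows from the current pose (or start=(xyz,yaw)) to tgt xyz, tool-y at ty deg (mod 180)"""
    o,M=pose();p,y=(o["position"],yaw(M)) if start is None else start
    d=np.array(tgt,float)-p;ty=y if ty is None else ty
    t=(ty-y+90)%180-90
    n=n or int(max(np.ceil(np.linalg.norm(d)/50),np.ceil(abs(t)/9),1))
    rows=[]
    for i in range(n):
        a=np.radians(y);yv=np.array([np.cos(a),np.sin(a)]);xv=np.array([yv[1]*-1,yv[0]])
        e=d[:2]/n
        rows.append([round(float(e@xv)*SX,1),round(float(e@yv),1),round(float(-d[2]/n),1),round(float(-t/n),1)]);y+=t/n
    print("from",np.round(p,1),"->",tgt,"turn",round(t,1));print(rows);return tgt,y
SX=1.0
E
python3 - <<'E'
from h import *
o,M=pose();print(M.round(3),yaw(M))
c=cap("wrist");print(c["K"],c["hand_eye"].round(3))
s=plan([450,-100,300],98);plan([470,260,300],98,start=s)
E
```

```text
[[-0.953 -0.304 -0.001]
 [-0.304  0.953  0.002]
 [ 0.     0.002 -1.   ]] 107.68887866207938
[[369.57644669   0.         318.89779308]
 [  0.         369.57644669 240.17231268]
 [  0.           0.           1.        ]] [[-1.00000e-03 -9.45000e-01 -3.26000e-01  8.31850e+01]
 [ 1.00000e+00 -1.00000e-03  1.00000e-03 -4.60000e-01]
 [-1.00000e-03 -3.26000e-01  9.45000e-01 -1.78137e+02]
 [ 0.00000e+00  0.00000e+00  0.00000e+00  1.00000e+00]]
from [ 167.1 -523.6  195.5] -> [450, -100, 300] turn -9.7
[[-36.2, 28.9, -9.5, 0.9], [-35.8, 29.4, -9.5, 0.9], [-35.3, 30.0, -9.5, 0.9], [-34.8, 30.5, -9.5, 0.9], [-34.4, 31.0, -9.5, 0.9], [-33.9, 31.6, -9.5, 0.9], [-33.4, 32.1, -9.5, 0.9], [-32.9, 32.6, -9.5, 0.9], [-32.4, 33.1, -9.5, 0.9], [-31.9, 33.6, -9.5, 0.9], [-31.4, 34.1, -9.5, 0.9]]
from [ 450 -100  300] -> [470, 260, 300] turn -0.0
[[-8.7, 44.2, -0.0, 0.0], [-8.7, 44.2, -0.0, 0.0], [-8.7, 44.2, -0.0, 0.0], [-8.7, 44.2, -0.0, 0.0], [-8.7, 44.2, -0.0, 0.0], [-8.7, 44.2, -0.0, 0.0], [-8.7, 44.2, -0.0, 0.0], [-8.7, 44.2, -0.0, 0.0]]
```

Request:
play_rows([
  [-35,30,-9,1],
  [-36,30,-9,1],
  [-36,31,-9,1],
  [-35,32,-9,1],
  [-35,33,-9,1],
  [-35,34,-9,1],
  [-32,36,-9,1],
  [-28,38,-9,1],
])

```text
t: 1.15
position: [367.1, -199.2, 268.2]
eef_rot: [0.265, -3.13, -0.0]
ft_force: [0.2, -0.4, 0.2]
grip_width: 85.3
grasp_force: 0.0
```

Request:
play_rows([
  [-22,42,-8,1],
  [-16,46,-8,1],
  [-10,48,-6,0],
  [-8,48,0,0],
  [-4,48,0,0],
  [-2,46,0,0],
  [0,20,0,0],
  [0,0,0,0],
])

```text
t: 2.15
position: [385.4, 104.5, 289.8]
eef_rot: [0.215, -3.133, 0.0]
ft_force: [-1.5, -1.1, 0.1]
grip_width: 85.4
grasp_force: 0.0
```

Run:
```python
from h import *
o,M=pose();print(o["t"],o["position"],yaw(M))
c=cap("wrist");np.savez("w0.npz",**c)
cv2.imwrite("pics/w0.png",ortho(c,360,680,-400,400,1,5))
```

```text
2.15 [385.42190529 104.53301087 289.81582726] 97.83907995855675
```

View pics/w0.png

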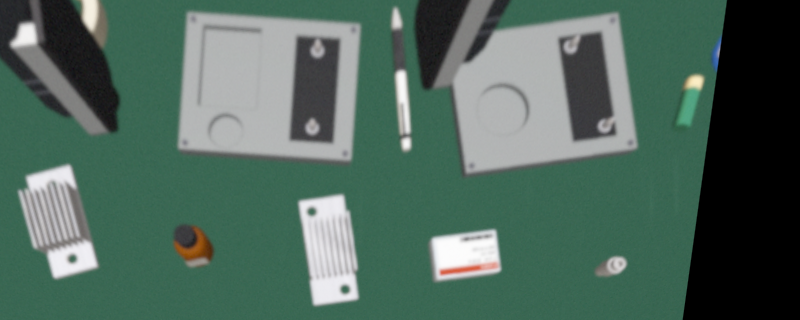

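The wrist ortho view shows everything. The line sink is centred near (61,221), the diag sink near (328,250), the box near (466,255), the adapter near (612,266) and the bottle near (193,243). The fuse tray is on the left and the flux tray on the right, with their pins visible.

Run:
```python
from h import *
plan([459,339,140],103.8)
```

```text
from [385.6 103.8 290. ] -> [459, 339, 140] turn 6.0
[[-17.4, 37.2, 25.0, -1.0], [-18.1, 36.9, 25.0, -1.0], [-18.7, 36.6, 25.0, -1.0], [-19.4, 36.2, 25.0, -1.0], [-20.0, 35.9, 25.0, -1.0], [-20.6, 35.5, 25.0, -1.0]]
```

Request:
play_rows([
  [-17.5,37,25,-1],
  [-18,37,25,-1],
  [-19,36.5,25,-1],
  [-19.5,36,25,-1],
  [-20,36,25,-1],
  [-20.5,35.5,25,-1],
  [0,0,0,0],
  [0,0,0,0],
])

```text
t: 3.2
position: [460.5, 337.5, 140.3]
eef_rot: [-0.373, 3.119, -0.001]
ft_force: [-0.1, -0.0, 0.2]
grip_width: 85.3
grasp_force: 0.0
```

Run:
```python
from h import *
o,M=pose();print(o["t"],o["position"],yaw(M))
c=cap("wrist");np.savez("w1.npz",**c)
cv2.imwrite("pics/w1.png",ortho(c,390,530,270,410,4,5))
```

```text
3.2 [460.53525112 337.49979123 140.33626181] 103.6395425280039
```

View pics/w1.png

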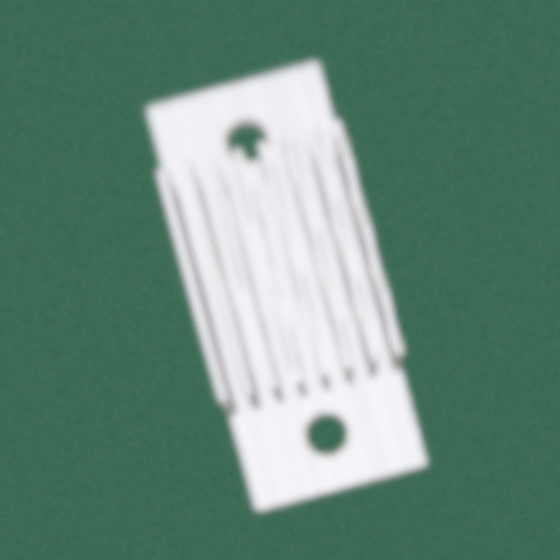

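The sink's corners are (145,105), (320,60), (428,465) and (255,512) px. That puts its centre at (458.5,338.3) with a yaw of 15°.

Run:
```python
from h import *
plan([458.5,338.3,4],105)
```

```text
from [460.6 337.6 141. ] -> [458.5, 338.3, 4] turn 1.4
[[0.6, 0.4, 45.7, -0.5], [0.6, 0.4, 45.7, -0.5], [0.6, 0.4, 45.7, -0.5]]
```

Request:
play_rows([
  [0.6,0.4,46,-0.5],
  [0.6,0.4,46,-0.5],
  [0.6,0.4,36,-0.5],
  [0,0,9,0],
  [0,0,0,0],
])

```text
t: 3.88
position: [458.7, 339.2, 4.5]
eef_rot: [-0.414, 3.113, 0.001]
ft_force: [-0.1, 0.9, 1.7]
grip_width: 85.4
grasp_force: 0.0
```

Request:
play_rows([
  [0,0,0,0],
  [0,0,0,0],
  [0,0,0,0],
  [0,0,0,0],
  [0,0,0,0],
], grip=1, grip_force=50)

```text
t: 4.5
position: [457.9, 339.2, 3.2]
eef_rot: [-0.415, 3.114, -0.0]
ft_force: [0.6, -0.1, -0.6]
grip_width: 0.1
grasp_force: 0.0
```

Run:
```python
from h import *
o,M=pose();print(o["t"],o["position"],yaw(M),o["ft_force"],o["grip_width"],o["grasp_force"])
s=plan([460,335,130]);plan([560,100,130],87,start=s)
```

```text
4.5 [457.90660595 339.19037088   3.21247655] 105.19633880135574 [ 0.63369439 -0.08194561 -0.60889697] 0.11769686294995226 0.0
from [457.9 339.2   3.2] -> [460, 335, 130] turn 0.0
[[-0.3, -1.5, -42.3, -0.0], [-0.3, -1.5, -42.3, -0.0], [-0.3, -1.5, -42.3, -0.0]]
from [460 335 130] -> [560, 100, 130] turn -18.2
[[-5.8, -42.2, -0.0, 3.0], [-8.0, -41.8, -0.0, 3.0], [-10.2, -41.3, -0.0, 3.0], [-12.4, -40.7, -0.0, 3.0], [-14.5, -40.0, -0.0, 3.0], [-16.6, -39.2, -0.0, 3.0]]
```

The fingers closed fully without holding anything, so I'll look before moving.

Run:
```python
from h import *
c=cap("wrist");cv2.imwrite("pics/w2.png",c["pixels"])
c=cap("side");cv2.imwrite("pics/s2.png",cv2.resize(c["pixels"][150:300,150:350],None,fx=3,fy=3))
w=cloud(c);m=(w[...,0]>400)&(w[...,0]<520)&(w[...,1]>280)&(w[...,1]<400)&(w[...,2]>3)&(w[...,2]<40)
print(w[m].mean(0),w[m].min(0),w[m].max(0))
a=cv2.imread("pics/w2.png");b=cv2.imread("pics/s2.png");cv2.imwrite("pics/c2.png",np.vstack([cv2.resize(a[:, :],(400,300)),cv2.resize(b,(400,300))]))
```

```text
[453.26844501 328.75081599  17.83815916] [401.80400473 302.46971723   3.01078445] [509.61819924 392.21925874  38.86701315]
```

View pics/c2.png

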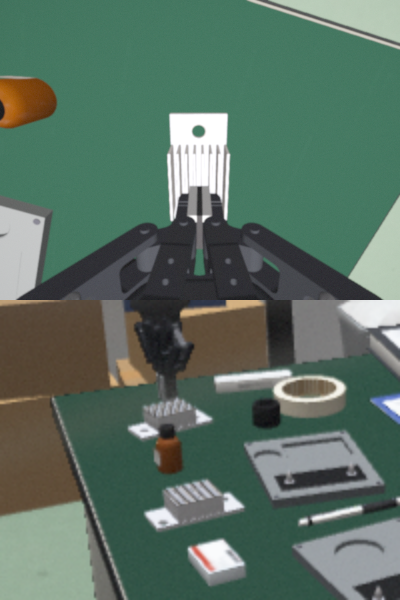

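Run:
```python
from h import *
o,M=pose();print(o["position"],o["joint_positions"],o["grip_width"],o["t"])
c=cap("wrist");w=cloud(c);z=c["z_map"]
for u,v in((100,50),(300,50),(450,150),(320,200),(318,260),(318,300),(300,310),(335,310),(318,330),(290,330),(350,330),(250,400),(320,470)):print(u,v,z[v,u],w[v,u].round(1))
```

```text
[457.87344367 339.1719189    3.15862833] [ 9.11933628e-01  4.25463832e-01 -1.61912914e-01 -3.52296004e-05
 -9.83518742e-01 -2.21756846e+00] -0.02613556878994745 4.6
100 50 162.04124 [377.6 217.7   0.8]
300 50 162.59291 [3.547e+02 3.023e+02 3.000e-01]
450 150 176.50655 [377.6 382.    0.5]
320 200 181.12228 [416.6 328.2   3.7]
318 260 189.6753 [446.8 335.4   5.3]
318 300 152.75012 [448.4 335.9  44.9]
300 310 153.5363 [454.5 329.8  45.6]
335 310 144.17976 [446.3 342.2  53.9]
318 330 130.97928 [448.  335.8  67.8]
290 330 139.69402 [455.5 326.8  60.3]
350 330 139.87033 [449.7 348.8  60.2]
250 400 108.810974 [460.2 318.4  93.7]
320 470 79.872894 [448.1 336.3 122. ]
```

Run:
```python
from h import *
a=cv2.imread("pics/w2.png");cv2.imwrite("pics/c3.png",cv2.resize(a[170:350,240:400],None,fx=3.3,fy=3.3,interpolation=cv2.INTER_CUBIC))
```

```text
(no output)
```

View pics/c3.png

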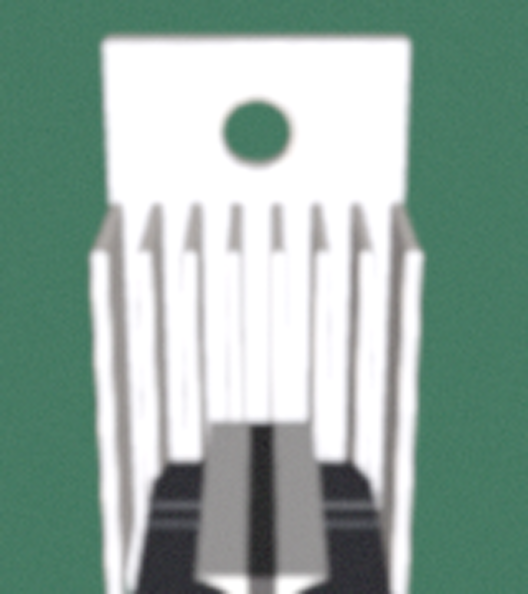

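Run:
```python
from h import *
c=cap("side");w=cloud(c);b=c["pixels"].max(-1)
for v in range(205,300,4):
    r=[]
    for u in range(188,216,4):
        r.append(f"{b[v,u]}:{w[v,u,0]:.0f},{w[v,u,1]:.0f},{w[v,u,2]:.0f}")
    print(v,r)
```

```text
205 ['85:347,444,-1', '87:357,436,1', '91:369,441,-3', '89:379,437,-3', '88:389,430,-2', '88:399,422,-0', '86:410,422,-2']
209 ['87:344,418,-2', '90:354,416,-3', '87:364,411,-3', '89:374,403,-1', '90:384,396,-0', '87:394,391,0', '90:405,391,-2']
213 ['86:340,391,-3', '86:350,390,-4', '89:359,377,-1', '90:370,375,-1', '85:379,369,-1', '89:389,366,-1', '88:399,360,-0']
217 ['86:335,354,0', '86:345,352,-0', '86:355,349,-1', '86:365,343,0', '88:375,342,-1', '83:385,340,-2', '90:394,332,-0']
221 ['84:332,333,-2', '89:341,327,-1', '88:351,322,-1', '86:361,324,-3', '88:370,312,0', '85:380,309,-0', '84:391,311,-3']
225 ['86:328,308,-2', '85:337,293,2', '89:347,298,-2', '85:357,291,0', '86:367,295,-3', '84:376,284,-0', '84:386,282,-1']
229 ['104:324,275,1', '87:334,274,-0', '87:343,271,-1', '84:353,265,-0', '85:362,263,-1', '86:371,257,0', '87:381,255,-0']
233 ['162:322,265,-6', '85:330,250,-1', '83:340,245,-0', '84:349,243,-1', '87:358,235,1', '87:368,239,-3', '86:378,237,-3']
237 ['46:318,238,-4', '86:327,227,-1', '82:336,225,-2', '87:345,219,-1', '84:355,220,-3', '84:363,206,2', '89:373,21
[... 1294 characters left out ...]
281 ['176:394,1404,-750', '178:410,1387,-745', '122:345,460,-249', '113:355,450,-246', '43:319,-2,-4', '84:326,-11,-0', '86:334,-13,-1']
285 ['173:386,1343,-738', '175:405,1353,-747', '131:343,459,-262', '113:354,451,-260', '44:319,7,-18', '120:324,-26,-2', '84:331,-32,0']
289 ['175:381,1296,-733', '175:399,1312,-745', '105:344,483,-288', '111:353,456,-276', '91:364,455,-278', '119:322,-35,-6', '84:329,-42,-4']
293 ['176:377,1284,-746', '177:394,1273,-744', '176:411,1271,-747', '111:351,449,-285', '106:363,453,-290', '46:319,-52,-5', '84:325,-64,-0']
297 ['178:372,1239,-741', '172:388,1229,-739', '174:405,1221,-738', '107:349,448,-299', '107:362,456,-306', '42:318,-48,-17', '137:323,-75,-3']
```

Run:
```python
from h import *
c=cap("side");w=cloud(c);b=c["pixels"].max(-1)
m=(abs(w[...,0]-458)<30)&(abs(w[...,1]-338)<30)&(w[...,2]>0)&(w[...,2]<120)
for v in np.unique(np.nonzero(m)[0])[::2]:
    u=np.nonzero(m[v])[0];print(v,u.min(),u.max(),[f"{b[v,k]}:"+",".join(f"{q:.0f}" for q in w[v,k]) for k in u[::3]][:6])
```

```text
170 223 224 ['39:437,345,120']
172 221 230 ['34:435,368,108', '35:438,340,116', '37:444,327,119']
174 223 234 ['38:436,348,108', '27:444,347,107', '23:447,317,116', '27:453,311,118']
176 224 234 ['37:438,347,103', '33:442,323,110', '41:450,324,109', '67:459,333,105']
178 223 233 ['44:437,360,93', '30:443,343,98', '28:446,320,105', '29:454,322,103']
180 223 232 ['49:438,367,85', '37:442,342,93', '36:447,327,97', '44:459,349,88']
182 226 240 ['56:442,348,85', '35:448,332,90', '37:452,312,96']
184 226 242 ['65:441,342,82', '40:447,334,84', '41:452,315,89', '40:466,311,89']
186 228 238 ['99:447,348,74', '38:451,328,80', '38:463,309,85']
188 228 237 ['88:445,341,71', '91:451,332,73', '43:457,323,75', '43:465,323,74']
190 228 237 ['76:445,342,65', '93:450,330,68', '55:458,329,68', '51:466,327,67']
192 229 237 ['80:446,335,61', '65:453,330,62', '52:460,326,63']
194 229 238 ['79:446,338,55', '73:452,327,58', '54:458,322,59', '72:468,330,55']
196 229 238 ['94:446,341,48', '78:451,327,52', '60:460,332,49', '67:467,329,49']
198 229 238 ['104:445,337,44', '87:452,333,45', '61:458,327,46', '109:4
[... 229 characters left out ...]
 ['158:428,342,28', '154:435,338,28', '188:443,339,26', '162:450,335,27', '114:458,332,27', '165:466,333,26']
206 225 247 ['147:431,330,26', '182:439,332,24', '114:445,321,27', '157:453,324,25', '143:460,317,27', '105:468,317,26']
208 223 247 ['120:428,350,13', '120:431,319,25', '124:441,316,24', '107:449,314,24', '106:457,317,21', '108:465,320,19']
210 224 247 ['115:429,341,11', '120:433,318,19', '109:448,312,19', '110:456,311,18', '107:465,319,14', '107:473,319,13']
212 225 247 ['119:430,334,8', '111:435,317,14', '100:458,315,11', '119:466,316,9', '109:476,324,4', '128:484,326,2']
214 225 244 ['246:428,325,6', '113:436,323,5', '142:464,318,3', '107:472,320,1']
216 227 228 ['243:431,314,4']
```

Both cameras agree. The fingertips stop about 38 mm behind the reported TCP: they are at z≈39 while the reported z is 3. The fingers therefore shut above the fins without touching them. I'll open, go 35 mm lower and watch the force.

Request:
play_rows([
  [0,0,0,0],
  [0,0,0,0],
  [0,0,0,0],
  [0,0,0,0],
  [0,0,15,0],
  [0,0,10,0],
  [0,0,10,0],
  [0,0,0,0],
], grip=-1)

```text
t: 5.75
position: [457.3, 338.5, -33.1]
eef_rot: [0.415, -3.112, 0.003]
ft_force: [-0.3, -0.8, 0.4]
grip_width: 85.4
grasp_force: 0.0
```

Request:
play_rows([
  [0,0,0,0],
  [0,0,0,0],
  [0,0,0,0],
  [0,0,0,0],
  [0,0,0,0],
], grip=1, grip_force=50)

```text
t: 6.38
position: [458.3, 339.6, -31.1]
eef_rot: [-0.416, 3.113, 0.001]
ft_force: [-0.6, 0.3, 6.3]
grip_width: 43.2
grasp_force: 53.5
```

Gripped at 43 mm. Next I'll fit both trays' dark prints from the earlier wide view.

```bash
cat >> h.py <<'E'
def darkrect(c,x0,x1,y0,y1,z=12,s=4,th=75):
    o=ortho(c,x0,x1,y0,y1,s,z).max(-1);m=((o<th)&(o>0)).astype(np.uint8)
    m=cv2.morphologyEx(m,cv2.MORPH_OPEN,np.ones((5,5)));m=cv2.morphologyEx(m,cv2.MORPH_CLOSE,np.ones((45,45)))
    k,_=cv2.findContours(m,0,2);k=max(k,key=cv2.contourArea);b=cv2.boxPoints(cv2.minAreaRect(k))
    w=np.stack([x1-b[:,1]/s,y1-b[:,0]/s],1);ct=w.mean(0);e=w-np.roll(w,1,0);L=np.linalg.norm(e,axis=1);d=e[L.argmax()];d=d*np.sign(d[0])
    return ct.round(1),L.round(1),round(float(np.degrees(np.arctan2(d[1],d[0]))),1),o
E
python3 - <<'E'
from h import *
c=dict(np.load("w0.npz"))
for n,y0,y1 in(("fuse",55,120),("flux",-225,-150)):
    *r,o=darkrect(c,530,655,y0,y1);print(n,r,np.percentile(o,[5,20,50,90]));cv2.imwrite(f"pics/{n}.png",o)
a=cv2.imread("pics/fuse.png");b=cv2.imread("pics/flux.png");cv2.imwrite("pics/tr.png",np.hstack([a,b]))
plan([458,339,60])
E
```

```text
fuse [array([586.6,  85.6], dtype=float32), array([38.9, 98.2, 38.9, 98.2], dtype=float32), -3.9] [ 63.  65. 124. 182.]
flux [array([ 589.3, -182.6], dtype=float32), array([98.9, 39.5, 98.9, 39.5], dtype=float32), 8.4] [ 59.  62. 138. 179.]
from [458.3 339.6 -31.1] -> [458, 339, 60] turn 0.0
[[0.2, -0.3, -45.6, -0.0], [0.2, -0.3, -45.6, -0.0]]
```

View pics/tr.png

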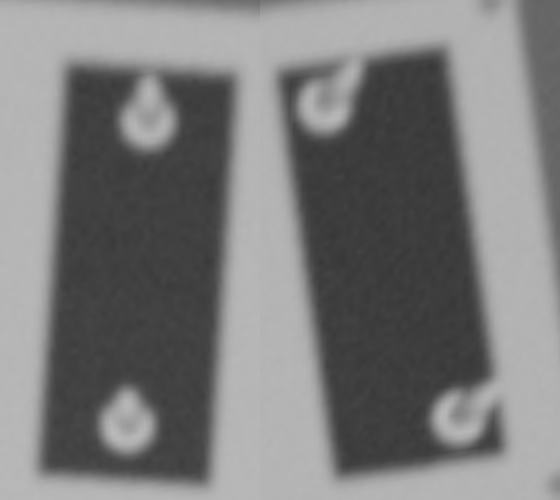

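Run:
```python
from h import *
s=plan([458,339,60]);plan([587,85.6,25],86.1,start=s)
```

```text
from [458.3 339.6 -31.1] -> [458, 339, 60] turn 0.0
[[0.2, -0.3, -45.6, -0.0], [0.2, -0.3, -45.6, -0.0]]
from [458 339  60] -> [587, 85.6, 25] turn -19.1
[[-9.7, -46.4, 5.8, 3.2], [-12.2, -45.8, 5.8, 3.2], [-14.8, -45.0, 5.8, 3.2], [-17.2, -44.1, 5.8, 3.2], [-19.7, -43.1, 5.8, 3.2], [-22.0, -42.0, 5.8, 3.2]]
```

Request:
play_rows([
  [0,0,-30,0],
  [0,0,-45,0],
  [0,0,-16,0],
])

```text
t: 6.75
position: [458.7, 340.0, 61.3]
eef_rot: [-0.415, 3.112, 0.003]
ft_force: [0.0, 0.2, -2.5]
grip_width: 42.9
grasp_force: 52.9
```

Request:
play_rows([
  [-9.7,-46.4,6,3.2],
  [-12.2,-45.8,6,3.2],
  [-14.8,-45,6,3.2],
  [-17.2,-44,6,3.2],
  [-19.7,-43,6,3.2],
  [-22,-42,5,3.2],
  [0,0,0,0],
  [0,0,0,0],
])

```text
t: 7.75
position: [585.8, 85.7, 23.0]
eef_rot: [-0.111, -3.137, 0.0]
ft_force: [-0.8, 0.9, -2.6]
grip_width: 43.0
grasp_force: 52.8
```

Run:
```python
from h import *
o,M=pose();print(o["t"],o["position"],yaw(M),o["grip_width"])
c=cap("wrist");np.savez("w3.npz",**c)
cv2.imwrite("pics/w3.png",cv2.resize(c["pixels"][60:260,200:440],None,fx=3,fy=3,interpolation=cv2.INTER_CUBIC))
```

```text
7.75 [585.77016764  85.67519718  22.97384641] 85.94920138315683 42.95983449402583
```

View pics/w3.png

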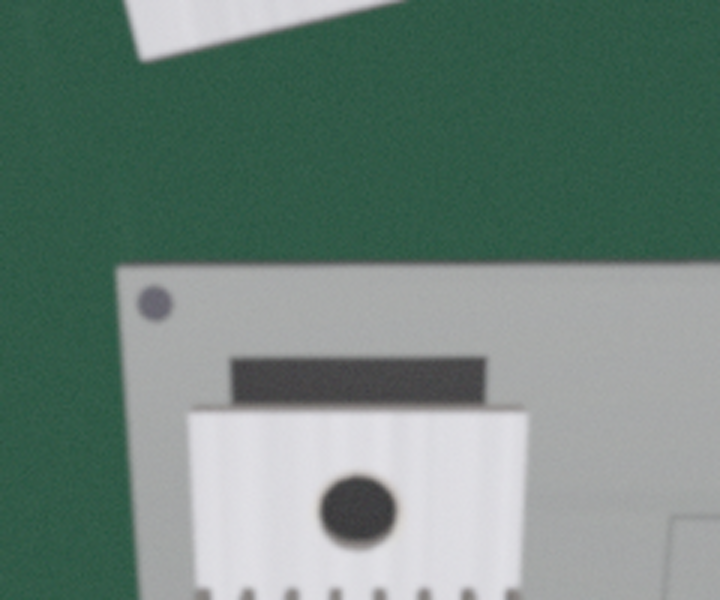

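The near hole is at crop (358,510), the sink's near edge at y=410 and the print's near edge at y=358. Lateral position and yaw match, so only the x offset needs computing.

```bash
cat >> h.py <<'E'
def pt(c,u,v,z):
    K=c["K"];d=c["pose"][:3,:3]@np.array([(u-K[0,2])/K[0,0],(v-K[1,2])/K[1,1],1]);p=c["pose"][:3,3];return (p+d*(z-p[2])/d[2]).round(1)
E
python3 - <<'E'
from h import *
c=dict(np.load("w3.npz"));w=cloud(c)
print("depth base z",w[215:222,280:350,2].mean(),"tray",w[200:225,400:425,2].mean())
zb=w[215:222,280:350,2].mean()
for n,u,v,z in(("print",277,179.3,12),("print",362.3,179.3,12),("edge",262.7,196.7,zb),("edge",376,196.7,zb),("hole",319.3,230,zb)):print(n,pt(c,u,v,z))
E
```

```text
depth base z nan tray nan
print [533.4  67.9  12. ]
print [536.6 111.5  12. ]
edge [nan nan nan]
edge [nan nan nan]
hole [nan nan nan]
```

Run:
```python
from h import *
c=dict(np.load("w3.npz"));w=cloud(c)
print(np.nanmedian(w[212:222,280:350,2]),np.nanmedian(w[190:235,390:430,2]))
for zb in(57,59,61):
  for n,u,v,z in(("edge",262.7,196.7,zb),("edge",376,196.7,zb),("hole",319.3,230,zb)):print(zb,n,pt(c,u,v,z))
```

```text
59.59605209726618 12.50036671319208
57 edge [532.7  67.1  57. ]
57 edge [536.  111.9  57. ]
57 hole [548.1  88.5  57. ]
59 edge [532.3  67.5  59. ]
59 edge [535.5 111.7  59. ]
59 hole [547.5  88.6  59. ]
61 edge [531.9  67.8  61. ]
61 edge [535.1 111.4  61. ]
61 hole [546.9  88.6  61. ]
```

Request:
play_rows([
  [-1.3,0,10,0],
  [0,0,14,0],
  [0,0,10,0],
  [0,0,5,0],
  [0,0,2,0],
  [0,0,0,0],
])

```text
t: 8.55
position: [588.1, 85.8, -16.7]
eef_rot: [0.11, 3.139, 0.0]
ft_force: [-0.2, -0.3, -1.3]
grip_width: 43.1
grasp_force: 52.8
```

Request:
play_rows([
  [0,0,2,0],
  [0,0,1,0],
  [0,0,0,0],
])

```text
t: 8.93
position: [588.2, 85.9, -19.1]
eef_rot: [0.109, 3.139, 0.0]
ft_force: [-3.0, 1.1, 5.1]
grip_width: 42.8
grasp_force: 53.4
```

Request:
play_rows([
  [0,0,0,0],
  [0,0,0,0],
  [0,0,-3,0],
  [0,0,-20,0],
  [20,0,-40,0],
  [20,0,-50,0],
  [0,0,-20,0],
  [0,0,0,0],
], grip=-1)

```text
t: 9.93
position: [549.3, 89.1, 115.4]
eef_rot: [0.109, 3.135, 0.003]
ft_force: [0.4, -0.4, -0.2]
grip_width: 85.7
grasp_force: 0.0
```

Run:
```python
from h import *
o,M=pose();print(o["t"],o["position"],yaw(M),o["ft_force"])
c=cap("wrist");np.savez("w4.npz",**c);w=cloud(c)
g=w[(abs(w[...,0]-587)<80)&(abs(w[...,1]-86)<60)]
for n,x0,x1 in(("near",537,557),("far",617,637),("fin",565,610)):
    q=g[(g[:,0]>x0)&(g[:,0]<x1)&(abs(g[:,1]-86)<17)];print(n,len(q),np.nanpercentile(q[:,2],[10,50,90]).round(1))
a=ortho(c,510,660,40,190,2,17);b=ortho(c,360,510,0,150,2,5);d=ortho(c,360,510,-150,0,2,16)
cv2.imwrite("pics/w4.png",np.hstack([a,b]))
plan([430,72,100],98)
```

```text
9.925 [549.25410582  89.10162922 115.37562507] 86.00740210637593 [ 0.3894291  -0.4204691  -0.18844296]
near 7132 [ 17.8 230.1 234.9]
far 636 [16.5 17.4 18.7]
fin 2257 [16.9 18.6 40.8]
from [548.2  88.8 113.5] -> [430, 72, 100] turn 12.0
[[38.9, -8.4, 4.5, -4.0], [39.4, -5.6, 4.5, -4.0], [39.7, -2.9, 4.5, -4.0]]
```

View pics/w4.png

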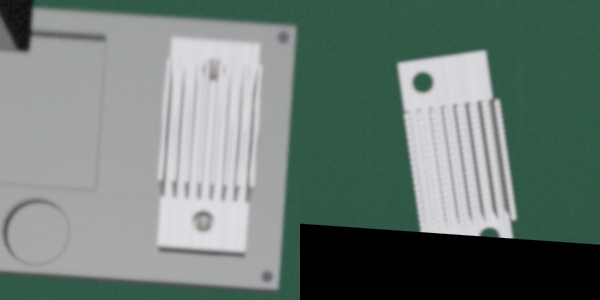

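The line sink is seated on both pins with its base top at 17.4 mm. The diag sink's holes give a centre of (430,72) and a yaw of 8°, so I'll go straight to grasp it.

Run:
```python
from h import *
s=plan([430.5,72,40],98,n=4);plan([430.5,72,-31.5],98,start=s)
```

```text
from [548.2  88.8 113.5] -> [430.5, 72, 40] turn 12.0
[[29.1, -6.3, 18.4, -3.0], [29.4, -4.7, 18.4, -3.0], [29.6, -3.2, 18.4, -3.0], [29.7, -1.6, 18.4, -3.0]]
from [430.5  72.   40. ] -> [430.5, 72, -31.5] turn 0.0
[[0.0, 0.0, 35.8, -0.0], [0.0, 0.0, 35.8, -0.0]]
```

Request:
play_rows([
  [29.1,-6.3,18.5,-3],
  [29.4,-4.7,18.5,-3],
  [29.6,-3.2,18.5,-3],
  [29.7,-1.6,18.5,-3],
  [0,0,0,0],
  [0,0,20,0],
  [0,0,30,0],
  [0,0,20,0],
])

```text
t: 10.98
position: [429.9, 71.5, -32.5]
eef_rot: [0.218, -3.132, 0.001]
ft_force: [-0.3, 0.2, 0.5]
grip_width: 85.0
grasp_force: 0.0
```

Request:
play_rows([
  [0,0,1.5,0],
  [0,0,0,0],
  [0,0,0,0],
  [0,0,0,0],
  [0,0,0,0],
  [0,0,0,0],
], grip=1)

```text
t: 11.72
position: [431.1, 72.2, -31.5]
eef_rot: [-0.219, 3.132, 0.001]
ft_force: [-1.0, 0.8, 5.5]
grip_width: 42.9
grasp_force: 52.9
```

Run:
```python
from h import *
o,M=pose();print(o["t"],o["position"],yaw(M),o["ft_force"],o["grip_width"])
s=plan([430.5,72,40],98);plan([588,-183,23],98.2,start=s)
```

```text
11.725 [431.08388936  72.19566212 -31.49767132] 98.0120425191302 [-1.02174283  0.7642423   5.4503975 ] 42.89379961280433
from [431.1  72.2 -31.5] -> [430.5, 72, 40] turn -0.0
[[0.3, -0.1, -35.7, 0.0], [0.3, -0.1, -35.7, 0.0]]
from [430.5  72.   40. ] -> [588, -183, 23] turn 0.2
[[-17.2, -39.2, 2.4, -0.0], [-17.2, -39.2, 2.4, -0.0], [-17.2, -39.2, 2.4, -0.0], [-17.2, -39.2, 2.4, -0.0], [-17.1, -39.2, 2.4, -0.0], [-17.1, -39.2, 2.4, -0.0], [-17.1, -39.3, 2.4, -0.0]]
```

Request:
play_rows([
  [0,0,-35,0],
  [0,0,-37,0],
  [-17,-39,2.5,0],
  [-17,-39,2.5,0],
  [-17,-39,2.5,0],
  [-17,-39,2.5,0],
  [-17,-39,2.5,0],
  [-17,-39,2.5,0],
])

```text
t: 12.72
position: [563.6, -146.9, 23.9]
eef_rot: [0.218, -3.132, -0.001]
ft_force: [0.9, 1.1, -1.2]
grip_width: 43.0
grasp_force: 52.0
```

Request:
play_rows([
  [-17.5,-40,2.5,0],
  [0,0,0,0],
  [0,0,0,0],
])

```text
t: 13.1
position: [585.7, -182.7, 21.3]
eef_rot: [0.218, -3.132, -0.001]
ft_force: [-0.7, 0.9, -2.3]
grip_width: 43.2
grasp_force: 52.1
```

Run:
```python
from h import *
o,M=pose();print(o["t"],o["position"],yaw(M),o["grip_width"])
c=cap("wrist");np.savez("w5.npz",**c);w=cloud(c);print(np.nanmedian(w[212:222,280:310,2]))
cv2.imwrite("pics/w5.png",cv2.resize(c["pixels"][60:260,200:440],None,fx=3,fy=3,interpolation=cv2.INTER_CUBIC))
```

```text
13.1 [ 585.68943518 -182.74891584   21.26905434] 97.94980157798864 43.21640569107923
13.522969930652408
```

View pics/w5.png

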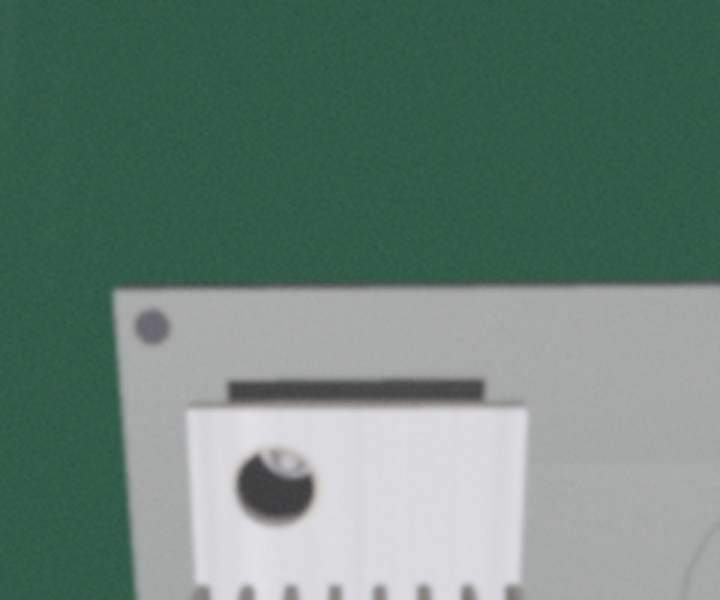

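Run:
```python
from h import *
c=dict(np.load("w5.npz"));zb=21.3+36.5
for n,u,v,z in(("print",276,186.7,12),("print",361.7,186.3,12),("edge",262,195.7,zb),("edge",376,195.7,zb),("hole",200+276/3,60+486/3,zb)):print(n,pt(c,u,v,z))
```

```text
print [ 541.7 -211.1   12. ]
print [ 535.5 -167.8   12. ]
edge [ 536.7 -212.2   57.8]
edge [ 530.6 -168.2   57.8]
hole [ 545.7 -199.4   57.8]
```

Request:
play_rows([
  [-5,0,5,-0.2],
  [0,0,14,0],
  [0,0,11,0],
  [0,0,5,0],
  [0,0,2,0],
  [0,0,0,0],
])

```text
t: 13.9
position: [591.7, -182.4, -14.7]
eef_rot: [-0.224, 3.133, -0.0]
ft_force: [0.2, 0.0, -1.4]
grip_width: 43.0
grasp_force: 52.1
```

Run:
```python
from h import *
o,M=pose();print(o["t"],o["position"],yaw(M),o["ft_force"],o["wrist_torque"])
```

```text
13.9 [ 591.7145146  -182.37917487  -14.69425831] 98.19089499095382 [ 0.24022037  0.03892448 -1.37569746] [ 0.01449134 -0.01445154 -0.09124494]
```

Request:
play_rows([
  [0,0,3,0],
  [0,0,1.5,0],
  [0,0,0,0],
])

```text
t: 14.28
position: [591.6, -182.3, -19.3]
eef_rot: [-0.224, 3.133, -0.0]
ft_force: [0.1, -0.4, -2.9]
grip_width: 43.5
grasp_force: 52.2
```

Request:
play_rows([
  [0,0,0,0],
  [0,0,0,0],
  [0,0,-3,0],
  [0,0,-20,0],
  [20,0,-40,0],
  [20,0,-50,0],
  [0,0,-20,0],
  [0,0,0,0],
], grip=-1)

```text
t: 15.28
position: [553.2, -188.2, 116.1]
eef_rot: [-0.224, 3.129, -0.002]
ft_force: [-0.4, 1.0, -2.1]
grip_width: 85.4
grasp_force: 0.0
```

Run:
```python
from h import *
o,M=pose();print(o["t"],o["position"],yaw(M),o["ft_force"],o["joint_positions"].round(2))
c=cap("wrist");np.savez("w6.npz",**c);w=cloud(c)
z=w[...,2]
for n,x0,x1,y0,y1 in(("near",540,556,-200,-180),("far",624,638,-184,-166),("fin",570,610,-200,-165)):
    q=z[(w[...,0]>x0)&(w[...,0]<x1)&(w[...,1]>y0)&(w[...,1]<y1)&(z<60)];print(n,len(q),np.percentile(q,[10,50,90]).round(1))
a=ortho(c,520,660,-240,-100,2,17);b=ortho(c,370,510,-110,-20,2,16);d=ortho(c,370,510,-240,-170,2,30)
cv2.imwrite("pics/w6.png",np.hstack([a,b,d]))
```

```text
15.275 [ 553.23869433 -188.24376913  116.1084863 ] 98.1928390503662 [-0.44951438  0.98994713 -2.11013022] [-0.06  0.35  0.04  0.   -1.25 -1.37]
near 520 [16.1 17.5 18.7]
far 257 [16.3 17.5 18.8]
fin 2053 [16.9 18.5 40.8]
```

View pics/w6.png

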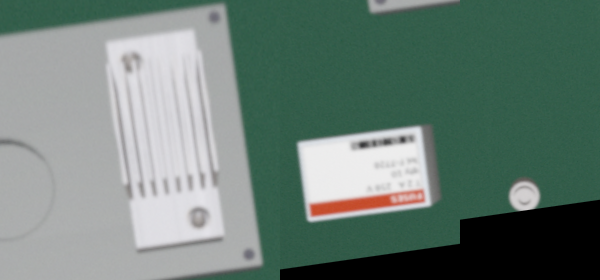

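The diag sink is seated with its base at 17.5 mm. The box corners, after subtracting the 280 px panel offset, give a centre of (423.3,-63.3) with its 40 mm axis at 7.7°. The adapter is at about (414,-201).

Run:
```python
from h import *
s=plan([423.3,-63.3,40],187.7,n=9);plan([423.3,-63.3,-33],start=s)
c=dict(np.load("w6.npz"));o=ortho(c,370,510,-240,-170,2,30);print("adapter",510-195/2,-170-(524-460)/2)
```

```text
from [ 552.3 -187.9  114.2] -> [423.3, -63.3, 40] turn 89.5
[[12.2, 15.7, 8.2, -9.9], [9.3, 17.6, 8.2, -9.9], [6.1, 19.0, 8.2, -9.9], [2.8, 19.7, 8.2, -9.9], [-0.7, 19.9, 8.2, -9.9], [-4.1, 19.5, 8.2, -9.9], [-7.4, 18.5, 8.2, -9.9], [-10.5, 16.9, 8.2, -9.9], [-13.3, 14.9, 8.2, -9.9]]
from [423.3 -63.3  40. ] -> [423.3, -63.3, -33] turn 0.0
[[0.0, 0.0, 36.5, -0.0], [0.0, 0.0, 36.5, -0.0]]
adapter 412.5 -202.0
```

Request:
play_rows([
  [12.2,15.7,8,-9.9],
  [9.3,17.6,8,-9.9],
  [6.1,19,8,-9.9],
  [2.8,19.7,8,-9.9],
  [-0.7,19.9,8,-9.9],
  [-4.1,19.5,8,-9.9],
  [-7.4,18.5,8,-9.9],
  [-10.5,16.9,8,-9.9],
])

```text
t: 16.32
position: [436.1, -76.6, 48.0]
eef_rot: [2.175, -2.264, -0.003]
ft_force: [0.3, 0.8, -0.4]
grip_width: 85.4
grasp_force: 0.0
```

Request:
play_rows([
  [-13.3,15,8,-9.9],
  [0,0,0,0],
  [0,0,0,0],
])

```text
t: 16.7
position: [423.6, -63.2, 41.4]
eef_rot: [2.355, -2.078, -0.0]
ft_force: [-0.1, 0.8, -0.0]
grip_width: 85.3
grasp_force: 0.0
```

Run:
```python
from h import *
plan([423.3,-63.3,-33],187.7,n=1)
```

```text
from [423.6 -63.2  41.4] -> [423.3, -63.3, -33] turn 0.5
[[0.0, 0.3, 74.4, -0.5]]
```

Request:
play_rows([
  [0,0.3,30,-0.5],
  [0,0,30,0],
  [0,0,14,0],
  [0,0,0,0],
])

```text
t: 17.2
position: [422.6, -63.6, -33.2]
eef_rot: [2.363, -2.067, -0.002]
ft_force: [0.5, -0.5, 1.2]
grip_width: 85.1
grasp_force: 0.0
```

Request:
play_rows([
  [0,0,0,0],
  [0,0,0,0],
  [0,0,0,0],
  [0,0,0,0],
  [0,0,0,0],
], grip=1, grip_force=30)

```text
t: 17.82
position: [423.8, -63.0, -31.5]
eef_rot: [-2.367, 2.064, -0.002]
ft_force: [-0.9, 1.2, 5.6]
grip_width: 38.9
grasp_force: 31.0
```

Run:
```python
from h import *
o,M=pose();print(o["position"],o["grip_width"],o["grasp_force"])
a=np.radians(-3.9);r=np.array([[np.cos(a),-np.sin(a)],[np.sin(a),np.cos(a)]])
t=np.array([587.5,85.7])-r@[0,-45];print("fuse tray",t);pk=t+r@[17,40];print("pocket",pk,"well",t+r@[-46,40])
a=np.radians(8.2);r=np.array([[np.cos(a),-np.sin(a)],[np.sin(a),np.cos(a)]])
t=np.array([590,-182.8])-r@[0,-45];print("flux well",t+r@[-10,40])
s=plan([430,-50,30],n=2);plan([pk[0],pk[1],10],266.1,start=s,n=9)
```

```text
[423.79720606 -63.03121143 -31.53951177] 38.91228938035117 30.967817902565002
fuse tray [590.56068808 130.59579255]
pocket [610.24193245 169.34690376] well [547.38782288 173.63186707]
flux well [ 567.97877833 -100.09530971]
from [423.8 -63.  -31.5] -> [430, -50, 30] turn 0.0
[[-6.0, -4.0, -30.8, -0.0], [-6.0, -4.0, -30.8, -0.0]]
from [430 -50  30] -> [np.float64(610.2419324467514), np.float64(169.34690375971724), 10] turn 78.3
[[-21.4, -23.2, 2.2, -8.7], [-17.7, -26.1, 2.2, -8.7], [-13.5, -28.5, 2.2, -8.7], [-9.1, -30.2, 2.2, -8.7], [-4.4, -31.2, 2.2, -8.7], [0.4, -31.5, 2.2, -8.7], [5.2, -31.1, 2.2, -8.7], [9.8, -30.0, 2.2, -8.7], [14.2, -28.2, 2.2, -8.7]]
```

Request:
play_rows([
  [0,0,-25,0],
  [0,0,-45,0],
  [-29,-23,-10,-8.7],
  [-19,-27,0,-8.7],
  [-13.5,-28.5,0,-8.7],
  [-9.1,-30.2,0,-8.7],
  [-4.4,-31.2,0,-8.7],
  [0.4,-31.5,0,-8.7],
])

```text
t: 18.82
position: [542.7, 92.9, 47.4]
eef_rot: [3.036, -0.806, -0.001]
ft_force: [0.4, 1.6, 0.6]
grip_width: 38.8
grasp_force: 30.4
```

Request:
play_rows([
  [5.2,-31,0,-8.7],
  [9.8,-30,0,-8.7],
  [14.2,-28.2,0,-8.7],
  [0,0,0,0],
  [0,0,0,0],
])

```text
t: 19.45
position: [601.8, 164.8, 47.2]
eef_rot: [3.139, -0.109, -0.002]
ft_force: [0.3, -0.1, -0.3]
grip_width: 39.2
grasp_force: 30.4
```

Run:
```python
from h import *
o,M=pose();print(o["t"],o["position"],yaw(M),o["grip_width"],o["grasp_force"])
plan([610.2,169.3,20],266.1,n=1)
c=cap("wrist");np.savez("w7.npz",**c)
cv2.imwrite("pics/w7.png",c["pixels"])
```

```text
19.45 [601.83035085 164.82287487  47.21720647] -93.98668904319635 39.19692768382669 30.41892170906067
from [601.8 164.8  47.2] -> [610.2, 169.3, 20] turn 0.1
[[8.0, -5.0, 27.2, -0.1]]
```

Request:
play_rows([
  [8,-5,10,0],
  [0,0,25,0],
  [0,0,20,0],
  [0,0,12,0],
  [0,0,4,0],
  [0,0,0,0],
])

```text
t: 20.25
position: [611.1, 169.6, -23.1]
eef_rot: [-3.14, 0.107, -0.001]
ft_force: [-0.9, -0.1, -0.7]
grip_width: 39.5
grasp_force: 30.4
```

Run:
```python
from h import *
o,M=pose();print(o["t"],o["position"],yaw(M),o["ft_force"])
c=cap("wrist");w=cloud(c);cv2.imwrite("pics/w8.png",c["pixels"][40:460,120:520])
```

```text
20.25 [611.10862874 169.61229498 -23.05007818] -93.9108798059448 [-0.87401581 -0.05960044 -0.70379023]
```

View pics/w8.png

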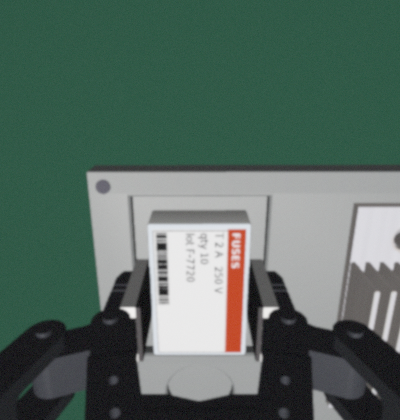

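The box sits centred over the pocket, at crop (200,290). I'll lower it, open part-way and lift clear.

Request:
play_rows([
  [0,0,2,0],
  [0,0,0,0],
])

```text
t: 20.55
position: [610.9, 169.7, -25.0]
eef_rot: [-3.139, 0.107, -0.001]
ft_force: [0.5, 0.1, -1.1]
grip_width: 38.8
grasp_force: 30.4
```

Request:
play_rows([
  [0,0,0,0],
  [0,0,0,0],
  [0,0,-3,0],
  [0,0,-20,0],
  [0,0,-45,0],
  [0,0,-45,0],
  [0,0,0,0],
], grip=-0.4)

```text
t: 21.42
position: [613.7, 170.5, 92.8]
eef_rot: [-3.136, 0.106, -0.014]
ft_force: [0.2, -0.0, 0.1]
grip_width: 59.5
grasp_force: 0.0
```

Run:
```python
from h import *
o,M=pose();print(o["t"],o["position"],yaw(M),o["joint_positions"].round(2),o["grip_width"])
c=cap("wrist");w=cloud(c);z=w[...,2]
m=(abs(w[...,0]-611)<30)&(abs(w[...,1]-169)<25)&(z>18)&(z<30);print("box",m.sum(),np.percentile(z[m],[5,50,95]).round(1),w[m].min(0).round(),w[m].max(0).round())
cs=cap("top");w=cloud(cs);z=w[...,2]
m=(abs(w[...,0]-611)<45)&(abs(w[...,1]-169)<35)&(z>15);print("box top",m.sum())
s=plan([412.5,-202,70],start=None)
```

```text
21.425 [613.69754814 170.54665784  92.8396946 ] -93.882012247903 [ 0.52  0.46  0.15  0.   -1.25  0.99] 59.45664846396808
box 4456 [21.8 23.  24.1] [581. 148.  19.] [641. 192.  25.]
box top 2571
from [610.8 169.8  88. ] -> [412.5, -202, 70] turn 0.0
[[-19.2, 42.7, 2.0, -0.0], [-19.2, 42.7, 2.0, -0.0], [-19.2, 42.7, 2.0, -0.0], [-19.2, 42.7, 2.0, -0.0], [-19.2, 42.7, 2.0, -0.0], [-19.2, 42.7, 2.0, -0.0], [-19.2, 42.7, 2.0, -0.0], [-19.2, 42.7, 2.0, -0.0], [-19.2, 42.7, 2.0, -0.0]]
```

The box is flat, with its top at 22–23 mm. Next is the adapter.

Request:
play_rows([
  [-19.2,42.7,0,0],
  [-19.2,42.7,0,0],
  [-19.2,42.7,0,0],
  [-19.2,42.7,0,0],
  [-19.2,42.7,0,0],
  [-19.2,42.7,0,0],
  [-19.2,42.7,0,0],
  [-19.2,42.7,0,0],
])

```text
t: 22.52
position: [432.4, -161.8, 86.5]
eef_rot: [-3.14, 0.107, 0.004]
ft_force: [0.4, 0.6, 0.8]
grip_width: 59.7
grasp_force: 0.0
```

Request:
play_rows([
  [-19.2,42.7,10,0],
  [0,0,0,0],
  [0,0,0,0],
])

```text
t: 22.9
position: [411.7, -201.9, 77.0]
eef_rot: [-3.139, 0.108, 0.002]
ft_force: [0.6, 0.3, 0.3]
grip_width: 60.1
grasp_force: 0.0
```

```bash
cat >> h.py <<'E'
def blob(c,x,y,r,z0,z1):
    w=cloud(c);z=w[...,2];m=(np.hypot(w[...,0]-x,w[...,1]-y)<r)&(z>z0)&(z<z1);q=w[m];
    (cx,cy),rr=cv2.minEnclosingCircle(q[:,:2].astype(np.float32));print("n",len(q),"mean",q.mean(0).round(1),"circ",round(cx,1),round(cy,1),round(rr,1),"zmax",np.percentile(q[:,2],98).round(1))
E
python3 - <<'E'
from h import *
o,M=pose();print(o["t"],o["position"],yaw(M))
c=cap("wrist");np.savez("w9.npz",**c)
for a,b in((2,34),(8,18),(25,34),(28,34)):blob(c,412.5,-202,22,a,b)
E
```

```text
22.9 [ 411.68548097 -201.91790211   76.95143992] -93.94683428750513
n 534 mean [ 413.4 -201.8   23.7] circ 413.2 -201.2 21.0 zmax 31.4
n 62 mean [ 416.7 -202.2   14.3] circ 413.2 -201.8 7.0 zmax 17.5
n 291 mean [ 411.5 -201.9   28.8] circ 411.4 -202.0 7.2 zmax 31.6
n 185 mean [ 411.1 -201.9   30.3] circ 410.9 -201.7 5.8 zmax 31.8
```

Request:
play_rows([
  [0,0,35,0],
  [0,0,40,0],
  [0,0,22,0],
  [0,0,8,0],
  [0,0,0,0],
])

```text
t: 23.58
position: [412.6, -201.6, -27.2]
eef_rot: [3.14, -0.105, -0.001]
ft_force: [0.8, 1.3, 0.9]
grip_width: 60.2
grasp_force: 0.0
```

Request:
play_rows([
  [0,0,0,0],
  [0,0,0,0],
  [0,0,0,0],
  [0,0,0,0],
  [0,0,0,0],
], grip=1, grip_force=30)

```text
t: 24.2
position: [412.8, -202.1, -26.6]
eef_rot: [3.14, -0.107, 0.002]
ft_force: [-0.7, 1.2, 6.3]
grip_width: 13.6
grasp_force: 29.4
```

Run:
```python
from h import *
o,M=pose();print(o["t"],o["position"],yaw(M),o["ft_force"],o["grip_width"],o["grasp_force"])
s=plan([412,-202,50]);plan([547.4,173.6,50],start=s)
```

```text
24.2 [ 412.8012569  -202.13944872  -26.59833271] -93.89765823650299 [-0.68064786  1.16293416  6.26308512] 13.62725300426696 29.378095865249634
from [ 412.8 -202.1  -26.6] -> [412, -202, 50] turn 0.0
[[-0.4, -0.0, -38.3, -0.0], [-0.4, -0.0, -38.3, -0.0]]
from [ 412 -202   50] -> [547.4, 173.6, 50] turn 0.0
[[13.7, -48.0, -0.0, -0.0], [13.7, -48.0, -0.0, -0.0], [13.7, -48.0, -0.0, -0.0], [13.7, -48.0, -0.0, -0.0], [13.7, -48.0, -0.0, -0.0], [13.7, -48.0, -0.0, -0.0], [13.7, -48.0, -0.0, -0.0], [13.7, -48.0, -0.0, -0.0]]
```

Request:
play_rows([
  [0,0,-25,0],
  [0,0,-50,0],
  [13.7,-48,0,0],
  [13.7,-48,0,0],
  [13.7,-48,0,0],
  [13.7,-48,0,0],
  [13.7,-48,0,0],
  [13.7,-48,0,0],
])

```text
t: 25.2
position: [514.0, 81.2, 47.6]
eef_rot: [3.14, -0.107, -0.0]
ft_force: [1.0, 0.3, 0.5]
grip_width: 13.5
grasp_force: 29.4
```

Request:
play_rows([
  [13.7,-48,0,0],
  [13.7,-45,0,0],
  [0,0,0,0],
  [0,0,0,0],
])

```text
t: 25.7
position: [547.0, 170.3, 47.2]
eef_rot: [3.139, -0.107, -0.002]
ft_force: [-0.1, -1.3, -0.8]
grip_width: 14.0
grasp_force: 29.4
```

Run:
```python
from h import *
o,M=pose();print(o["t"],o["position"],yaw(M),o["grip_width"])
plan([547.4,173.6,-20],n=1)
c=cap("wrist");cv2.imwrite("pics/w10.png",c["pixels"])
```

```text
25.7 [547.01183675 170.34879182  47.17954106] -93.89529105953088 13.98777367622339
from [547.  170.3  47.2] -> [547.4, 173.6, -20] turn 0.0
[[0.2, -3.3, 67.2, -0.0]]
```

Request:
play_rows([
  [0.2,-3.3,20,0],
  [0,0,25,0],
  [0,0,16,0],
  [0,0,5,0],
  [0,0,1.5,0],
  [0,0,0,0],
])

```text
t: 26.5
position: [548.5, 174.1, -19.1]
eef_rot: [-3.139, 0.107, -0.002]
ft_force: [-0.5, 0.4, -0.5]
grip_width: 13.7
grasp_force: 29.4
```

Run:
```python
from h import *
o,M=pose();print(o["t"],o["position"],o["ft_force"],o["grip_width"])
```

```text
26.5 [548.50018097 174.0643167  -19.07658497] [-0.45303294  0.44190039 -0.50855331] 13.732150494279253
```

Request:
play_rows([
  [0,0,1,0],
  [0,0,0.7,0],
  [0,0,0,0],
])

```text
t: 26.88
position: [548.4, 174.1, -20.5]
eef_rot: [-3.139, 0.106, -0.002]
ft_force: [-2.1, -0.2, 5.0]
grip_width: 13.5
grasp_force: 29.9
```

Request:
play_rows([
  [0,0,0,0],
  [0,0,0,0],
  [0,0,0,0],
  [0,0,-10,0],
  [0,0,-40,0],
  [0,0,-50,0],
  [0,0,-20,0],
  [0,0,0,0],
], grip=0)

```text
t: 27.88
position: [549.2, 174.5, 101.1]
eef_rot: [-3.137, 0.107, -0.007]
ft_force: [0.4, 0.4, -1.3]
grip_width: 42.8
grasp_force: 0.0
```

Run:
```python
from h import *
o,M=pose();print(o["t"],o["position"],o["ft_force"],o["grip_width"],o["joint_positions"].round(2))
c=cap("wrist");np.savez("w11.npz",**c)
for a,b in((15,40),(30,40),(33,40)):blob(c,548,174,14,a,b)
t=cap("top")
for a,b in((8,75),(8,35),(50,65),(56,65)):blob(c,430,203,30,a,b);blob(t,430,203,30,a,b)
plan([430,203,100],n=8)
```

```text
27.875 [549.21256949 174.52858158 101.06591042] [ 0.43403648  0.43131279 -1.32722429] 42.78322521970579 [ 0.58  0.35 -0.01  0.   -1.21  0.92]
n 419 mean [548.6 174.6  31.4] circ 546.6 174.9 7.6 zmax 37.5
n 307 mean [547.5 174.8  33.9] circ 546.7 174.7 7.4 zmax 37.5
n 170 mean [546.8 174.7  36.1] circ 546.6 174.6 5.7 zmax 37.6
n 2026 mean [437.5 201.9  38.7] circ 428.9 201.7 17.5 zmax 58.8
n 125 mean [430.  199.7  42.2] circ 426.9 202.2 17.1 zmax 59.0
n 740 mean [441.6 201.2  22.4] circ 428.7 201.9 17.4 zmax 34.7
n 31 mean [433.9 197.2  26.7] circ 426.9 202.2 17.1 zmax 34.9
n 586 mean [432.4 202.7  56.7] circ 430.0 203.4 10.3 zmax 59.1
n 47 mean [428.7 202.5  56. ] circ 429.0 202.5 9.9 zmax 60.7
n 443 mean [430.9 202.9  57.9] circ 429.9 203.4 10.1 zmax 59.1
n 23 mean [430.2 201.9  57.6] circ 428.8 202.2 9.5 zmax 61.4
from [547.4 173.8  98. ] -> [430, 203, 100] turn 0.0
[[-14.9, -2.6, -0.2, -0.0], [-14.9, -2.6, -0.2, -0.0], [-14.9, -2.6, -0.2, -0.0], [-14.9, -2.6, -0.2, -0.0], [-14.9, -2.6, -0.2, -0.0], [-14.9, -2.6, -0.2, -0.0], [-14.9, -2.6, -0.2, -0.0], [-14.9, -2.6, -0.2, -0.0]]
```

The adapter is upright, with its top at about 37 mm, and centred in the well. The bottle is at about (429.3,202.5).

Request:
play_rows([
  [-29.8,-5.2,0,0],
  [-29.8,-5.2,0,0],
  [-29.8,-5.2,0,0],
  [-30,-5,0,0],
  [0,0,0,0],
  [0,0,0,0],
], grip=-1)

```text
t: 28.72
position: [430.2, 202.3, 97.9]
eef_rot: [3.139, -0.107, -0.001]
ft_force: [0.1, -0.7, 0.7]
grip_width: 85.7
grasp_force: 0.0
```

Run:
```python
from h import *
o,M=pose();print(o["t"],o["position"],o["grip_width"])
c=cap("wrist");blob(c,430,203,30,54,65)
plan([429.4,202.6,-29],n=1)
```

```text
28.725 [430.15473402 202.33246659  97.85980442] 85.69246330453839
n 702 mean [430.7 202.8  57.7] circ 430.0 203.0 9.9 zmax 59.3
from [430.4 202.3  97.9] -> [429.4, 202.6, -29] turn 0.0
[[-1.0, -0.2, 126.9, -0.0]]
```

Request:
play_rows([
  [-0.5,-0.4,35,0],
  [0,0,40,0],
  [0,0,30,0],
  [0,0,16,0],
  [0,0,6,0],
  [0,0,0,0],
])

```text
t: 29.52
position: [430.1, 202.8, -28.7]
eef_rot: [3.139, -0.108, -0.0]
ft_force: [1.2, 0.6, -0.2]
grip_width: 85.4
grasp_force: 0.0
```

Request:
play_rows([
  [0,0,0,0],
  [0,0,0,0],
  [0,0,0,0],
  [0,0,0,0],
  [0,0,0,0],
], grip=1, grip_force=30)

```text
t: 30.15
position: [430.0, 203.2, -28.0]
eef_rot: [-3.139, 0.107, -0.001]
ft_force: [-0.8, -1.0, 6.3]
grip_width: 30.0
grasp_force: 29.9
```

Run:
```python
from h import *
o,M=pose();print(o["t"],o["position"],yaw(M),o["ft_force"],o["grip_width"],o["grasp_force"])
s=plan([430,202,55],n=2);plan([568,-100,55],start=s)
```

```text
30.15 [430.03435673 203.22896211 -28.00616983] -93.88978561692124 [-0.79043229 -0.96637387  6.2537812 ] 30.023186980433813 29.901462320558494
from [430.  203.2 -28. ] -> [430, 202, 55] turn 0.0
[[0.0, 0.6, -41.5, -0.0], [0.0, 0.6, -41.5, -0.0]]
from [430 202  55] -> [568, -100, 55] turn 0.0
[[22.6, 41.7, -0.0, -0.0], [22.6, 41.7, -0.0, -0.0], [22.6, 41.7, -0.0, -0.0], [22.6, 41.7, -0.0, -0.0], [22.6, 41.7, -0.0, -0.0], [22.6, 41.7, -0.0, -0.0], [22.6, 41.7, -0.0, -0.0]]
```

Request:
play_rows([
  [0,0,-30,0],
  [0,0,-53,0],
  [22.6,41.7,0,0],
  [22.6,41.7,0,0],
  [22.6,41.7,0,0],
  [22.6,41.7,0,0],
  [22.6,41.7,0,0],
  [22.6,41.7,0,0],
])

```text
t: 31.15
position: [548.2, -57.3, 54.1]
eef_rot: [-3.14, 0.107, 0.001]
ft_force: [0.2, 1.0, -0.9]
grip_width: 30.0
grasp_force: 30.0
```

Request:
play_rows([
  [22.6,41.7,0,0],
  [0,0,0,0],
  [0,0,0,0],
])

```text
t: 31.52
position: [567.1, -98.9, 53.8]
eef_rot: [-3.139, 0.108, 0.002]
ft_force: [-0.4, 0.7, -0.7]
grip_width: 29.9
grasp_force: 30.0
```

Run:
```python
from h import *
o,M=pose();print(o["t"],o["position"],yaw(M),o["grip_width"])
plan([568,-100,-20],n=1)
```

```text
31.525 [567.10415431 -98.85577474  53.83950074] -93.94346727358634 29.918516149726557
from [567.1 -98.9  53.8] -> [568, -100, -20] turn 0.0
[[1.0, 1.1, 73.8, -0.0]]
```

Request:
play_rows([
  [1,1,20,0],
  [0,0,28,0],
  [0,0,18,0],
  [0,0,7,0],
  [0,0,1.5,0],
  [0,0,0,0],
])

```text
t: 32.28
position: [569.2, -99.7, -19.2]
eef_rot: [3.14, -0.106, 0.002]
ft_force: [0.5, -0.6, -0.5]
grip_width: 29.9
grasp_force: 30.0
```

Request:
play_rows([
  [0,0,0.8,0],
  [0,0,0.6,0],
  [0,0,0,0],
])

```text
t: 32.65
position: [568.6, -100.1, -21.3]
eef_rot: [-3.14, 0.107, -0.0]
ft_force: [0.4, -0.6, -0.5]
grip_width: 30.1
grasp_force: 30.0
```

Request:
play_rows([
  [0,0,0,0],
  [0,0,0,0],
  [0,0,0,0],
  [0,0,-10,0],
  [0,0,-40,0],
  [0,0,-50,0],
  [0,0,-40,0],
  [0,0,0,0],
], grip=-0.4)

```text
t: 33.65
position: [571.3, -100.3, 123.5]
eef_rot: [3.14, -0.106, 0.014]
ft_force: [-0.3, -0.3, -0.1]
grip_width: 60.0
grasp_force: 0.0
```

Run:
```python
from h import *
o,M=pose();print(o["t"],o["position"],o["ft_force"])
c=cap("wrist");blob(c,568,-100,28,20,75);blob(c,568,-100,28,60,75)
plan([430,-20,250])
```

```text
33.65 [ 571.28623243 -100.31844257  123.51643106] [-0.26775611 -0.33021357 -0.08560781]
n 1592 mean [ 573.6 -100.    50.4] circ 567.4 -100.7 17.2 zmax 65.0
n 598 mean [569.4 -99.7  63.7] circ 568.7 -99.6 9.7 zmax 65.2
from [ 569.8 -100.   121. ] -> [430, -20, 250] turn 0.0
[[-29.0, -14.1, -25.8, -0.0], [-29.0, -14.1, -25.8, -0.0], [-29.0, -14.1, -25.8, -0.0], [-29.0, -14.1, -25.8, -0.0], [-29.0, -14.1, -25.8, -0.0]]
```

Upright: the bottle's top is at about 65 mm (64 expected) and it is centred in the well. I'll back off and take one last picture.

Request:
play_rows([
  [-29,0,-26,0],
  [-29,0,-26,0],
  [-29,0,-26,0],
  [-29,0,-26,0],
  [-29,0,-26,0],
  [0,0,0,0],
  [0,0,0,0],
])

```text
t: 34.58
position: [423.6, -90.0, 247.6]
eef_rot: [-3.139, 0.107, 0.002]
ft_force: [-0.4, -0.1, -0.1]
grip_width: 59.5
grasp_force: 0.0
```

Run:
```python
from h import *
c=cap("side");a=cv2.resize(c["pixels"][190:390,180:440],(780,600),interpolation=cv2.INTER_CUBIC);cv2.imwrite("pics/end.png",a)
```

```text
(no output)
```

View pics/end.png

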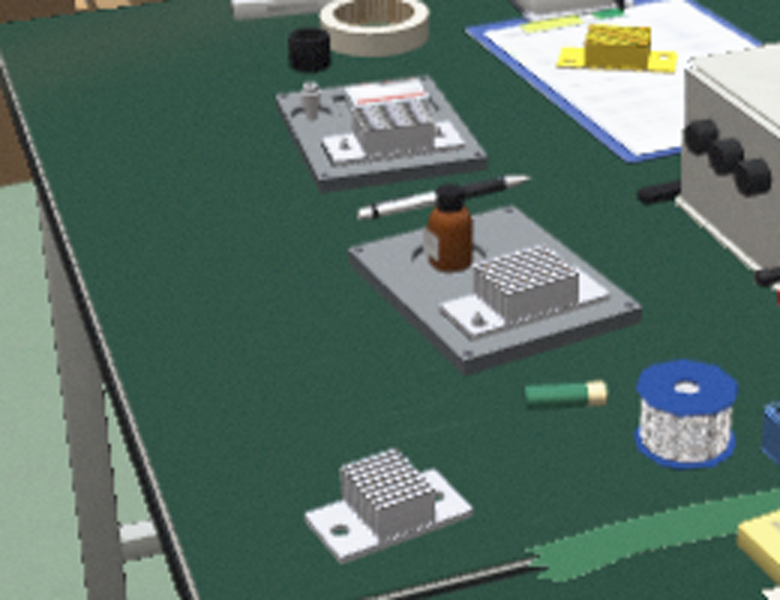

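The picture shows both kits complete: the fuse tray around (380,130) and the flux tray around (500,285). The short spare at (390,505) and the yellow look-alike have not been touched.

```bash
python3 -c "
from rig import bot
print(bot.finish_job())"
```

```text
the job is handed in; nothing more can be done
None
```

Both repair kits are made up and the job is handed in at about 35 s of the 112 s allowed; camera checks showed every part seated in its place, and the short spare and the yellow look-alike were left untouched.

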